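# Try the sample box's lid, unlock it if it is caught, and hold it open

### The arm

A 6-joint arm with a two-finger parallel gripper is mounted at the origin on a cart in front of the work surface, level with it; the furniture and walls round the work are solid. World frame = base frame: x ahead of the robot, y to its left, z up, the work surface at z = 0. Lengths are in m, angles in rad, forces in N, time in s.
With the tool pointing down it reaches from about 0.375 to 0.975 m from the base axis. Payload 3.8 kg.
Tool frame: the origin (TCP) lies between the finger pads; the fingertips stand 19 mm ahead of it and the grasp point (between the pads) is the TCP; z points along the fingers, y is the line along which they close (so a half turn about z gives the same grasp; the last joint's range is limited). The gripper opens to 88 mm and grips with 3 to 60 N. Pads are 18 mm wide; open, the fingers measure 123 mm over their backs; the gripper's body (75 mm by 187 mm) begins 45 mm behind the grasp point.
Start: joints at [1.074, 0.264, 1.604, -0, 1.274, -0.037], TCP at [0.3, 0.605, 0.258] pointing down, gripper open.
Joint ranges: [-2.63, 2.63], [-0.94, 2.18], [0.31, 2.57], [-1.31, 4.45], [0, 2.66], [-2.55, 2.55]. Speed limits (rad/s): [2.57, 2.57, 3.14, 3.14, 3.14, 3.14].

### API

Orientations are given as a 3x3 rotation matrix whose columns are the frame's x, y, z axes.
In Python, from plant import ctrl gives the robot as it stands.
- The arm moves only by the tool servo_tool, never from a script. Its argument "plan" is a list of rows, each a list of 7 numbers: the shift along the world's x, y, z in units of 25 mm (1.0 is 25 mm), then the turn, a rotation vector about the world's x, y, z in units of 6 degrees (1.0 is 6 degrees), then the closure, from 0 (fully open) to 1 (shut). In form: [[tx, ty, tz, wx, wy, wz, jaw], ...]. A call has exactly 5 rows; each row is the pose to reach, as a shift and turn from the pose commanded when the call began; what a row does not reach only later rows make up. A row lasts 1/10 s, in which the tool goes at most 50 mm and 8.59 degrees, less where a joint would pass 70% of its speed; a pose out of reach is approached as far as the arm can. A call with a gripper value outside its range is refused whole. The fingers move at their own pace and stop on an object; "grip_force" is the grip in N (left out, the last holds). Time passes only in rows, so rows that repeat a pose let the fingers close, or fill a call up. It gives the time, the measured TCP pose, the force and the opening at its end, in the units of the state.
- ctrl.observe(): the state, without advancing time (a new reading comes with each control period).
- ctrl.camera(name): name is "side" or "top" or "wrist"; returns the picture (400x640x3 uint8, red, green, blue); there is no depth.
- ctrl.get_calibration(name): a dict with "fx", "fy", "cx", "cy" (pixels), "origin" and "orientation" of the camera in the world. Camera axes: x right, y up, looking along -z (the intrinsics and any distortion apply to the point x, -y, -z); pixel columns grow to the right and rows downward; lengths in m; the calibration is good to about 2 mm. A picture is of the moment at which its call begins: read the wrist's pose just before it. get_calibration takes no time and is no camera call; for the wrist camera it gives the pose at the moment of the call.
- ctrl.sign_off(): hands the job in, once; it reports no verdict.
The state is a dict: "time_s": time; "q": joint angles; "qvel": joint speeds; "effort": joint torques, N m; "tcp_pos": TCP position; "ee_rot": TCP orientation; "contact_force": force on the tool from outside, world axes, zero at the start; "moment": the same for the moment, N m; "opening": finger opening in m.
Only numpy, scipy, OpenCV 4.12 (cv2) and the standard library are available. Lean on these libraries where they do the work, as an engineer would, in place of code of your own. Each camera call takes 0.05 s, during which the arm holds its last target. There are 200 camera calls.

### The job

The slide lock on the plywood sample box has lost its marks. First tug the lid up by its bar handle with the slide still where you find it: if it comes up, carry on lifting; if it is caught, let it down, push the slide to its other end and lift again. Finish while still holding the lid by its bar, steady and raised at least 45 degrees so that the class can look in (it falls shut if you let go), and leave the things round the box where they are.

Things in the scene. Friction and masses are not known exactly. Their poses are not given: they have to be found in the camera images.
- sample_box: closed plywood sample box, 180 mm deep (x) by 240 mm wide (y), walls 85 mm high, with the 12 mm lid 97 mm. Heavy, it does not move. Origin: centre of its underside; x points to the hinge (back) side, y to its left as the robot sees it, z up. It stands at various places, turned up to 0.22 rad.
- box_lid (a joint): angle of the box's plywood lid about the hinge at its back edge: 0 shut, grows as the front rises, stop at 1.35 rad; hinged, nearly frictionless, 0.27 to 0.42 kg, so it always falls shut when let go. When the lock has caught, the lid lifts only by its play of about 0.06 rad (9 mm at the handle) and then stops hard.
- lid_bar: steel bar handle fixed on the lid, origin at the middle of the bar: round bar 11 mm thick, 72 mm straight length along the box's y axis, its centre 34 mm above the lid's top face (131 mm above the worktop when shut), 155 mm in front of the hinge and 40 mm left of the box's middle, 28 mm of free space under it. Axes as the lid's (the box's when shut).
- lid_hinge (a point): middle of the lid's hinge line, at the back top edge of the box, 85 mm above the worktop, 90 mm behind the box's middle; the line runs along the box's y axis. Axes as the box's.
- lock_slide (a joint): position of the lock slide on the lid, m along the box's y: 0 right end (robot's view), 0.024 left end. Starts at 0 to 0.002, stays where put, about 2 N moves it. One end locks the lid, the other frees it; which is which varies and cannot be seen, only a pull on the lid tells. Lid right down while it is moved.
- slide_knob (a point): centre of the ribbed knob of the lock slide, a dark steel block 16 mm along the box's x, 26 mm along y, 22 mm high; this point is 15.5 mm above the lid's top face (112.5 mm above the worktop when shut), right of the bar handle, 150 mm in front of the hinge. Axes as the lid's.
- cobble: speckled granite cobble, pear shaped, 88x81x44 mm, loose on the worktop near the box, to be left alone; origin at the centre of its underside.
- lump: dark basalt lump, 56x54x42 mm, loose on the worktop near the box, to be left alone; origin at the centre of its underside.
- marker: marker pen lying flat, 17x135x16 mm, loose on the worktop near the box, to be left alone; origin at the centre of its underside.
- jasper: rounded jasper pebble, 34x30x22 mm, loose on the worktop near the box, to be left alone; origin at the centre of its underside.
- fossil: pale limestone fossil, 41x53x26 mm, loose on the worktop near the box, to be left alone; origin at the centre of its underside.
- pencil: wooden pencil lying flat, 7x117x7 mm, loose on the worktop near the box, to be left alone; origin at the centre of its underside.

How it is judged:
On the way, in this order (a step that is already met when the one before it is completed fails the run):
1. the lid was tugged (lifted at least through most of its play) with the slide still at its first end (value of joint box_lid above 0.035 rad and value of joint lock_slide below 0.007 m and contact force between the fingers and lid_bar above 0.3 N), for 0.1 s.
2. the lid was lifted open beyond its play by the fingers (value of joint box_lid above 0.4 rad and contact force between the fingers and lid_bar above 0.3 N), for 0.1 s.
At the end, for the whole second after the job is handed in: The lid stands at 0.76 rad (44 degrees) or more, steady within 0.08 rad/s, with the fingers still bearing on its bar through the last second (value of joint box_lid above 0.76 rad and velocity of joint box_lid between -0.08 and 0.08 rad/s and contact force between the fingers and lid_bar above 0.3 N); the arm keeps its last pose, push and grip.
It fails at once if one of the loose things round the box was moved more than 30 mm (distance of any of cobble, lump, marker, jasper, fossil, pencil from where it was at the start of the episode above 0.03 m).
It also fails if it takes over 48 s, if anything falls off the work surface, if the arm or the gripper's body presses on something with over 40 N, if the wrist force passes 120 N, or if a joint passes its speed limit or range.

## Working session

There is one attempt and no reset: what is moved stays moved. The work goes in short steps, Python scripts to look and compute and a tool call to move; the robot and the scene stay as the last step left them, time stands still between calls to the robot, and variables do not carry over. Pictures are saved under pics/ and viewed, on a budget of 10 in all, crops included, one or two more only if the job needs it, and the job is handed in when it is done.

Besides the shell and the picture viewer there is one more tool, called after "Call:" by a JSON object that holds its "method" and its "body". servo_tool: Moves the arm, as the interface text tells. Its arguments: {"type":"object","properties":{"plan":{"type":"array"},"grip_force":{"type":"number"}},"required":["plan"]}

```bash
mkdir -p pics; ls; cat > h.py <<'E'
import numpy as np, cv2
from plant import ctrl
def snap(cam,name):
    c=ctrl.get_calibration(cam); im=ctrl.camera(cam); cv2.imwrite(f'pics/{name}.png',im[:,:,::-1]); return c,im
def ray(c,u,v):
    o=np.array(c['origin']);R=np.array(c['orientation'])
    d=np.array([(u-c['cx'])/c['fx'],-(v-c['cy'])/c['fy'],-1.]);return o,R@d
def onz(c,u,v,z):
    o,d=ray(c,u,v);return o+d*(z-o[2])/d[2]
def proj(c,p):
    q=np.array(c['orientation']).T@(np.array(p)-c['origin']);return c['cx']+c['fx']*q[0]/-q[2],c['cy']-c['fy']*q[1]/-q[2]
E
python3 - <<'E'
from h import *
for n in('top','side'):
    c,_=snap(n,n+'1');print(c)
print(ctrl.observe())
E
```

```text
pics
{'fx': 383.4751816418322, 'fy': 383.4751816418322, 'cx': 317.92643853198933, 'cy': 197.78679743882194, 'origin': array([ 0.4187817 , -0.1780277 ,  1.05497789]), 'orientation': array([[ 0.02018824,  0.98890972, -0.14713941],
       [-0.99976434,  0.01879304, -0.01086635],
       [-0.00798064,  0.14732411,  0.98905607]])}
{'fx': 472.6446868466097, 'fy': 472.6446868466097, 'cx': 324.4639125775435, 'cy': 202.68094057289693, 'origin': array([ 0.0130758 , -0.92314392,  0.44852036]), 'orientation': array([[ 0.80967442,  0.19070419, -0.55503086],
       [-0.5866649 ,  0.28856707, -0.75667255],
       [ 0.01586301,  0.93827552,  0.34552483]])}
{'time_s': 0.1, 'q': array([ 1.07407999e+00,  2.64659736e-01,  1.60521900e+00, -2.33531203e-05,
        1.27370616e+00, -3.68620931e-02]), 'qvel': array([-9.09201535e-04, -2.00772860e-03, -3.61303659e-03,  6.53141023e-04,
       -4.90115570e-05, -4.40633576e-04]), 'effort': array([ 1.02919053e-03, -5.03619325e+01, -3.58069539e+01,  7.32018217e-02,
        2.32657220e-02, -5.59644150e-05]), 'tcp_pos': array([0.29927645, 0.6043597 , 0.25653461]), 'ee_rot': array([[-8.96120215e-01,  4.43810429e-01, -9.29749484e-04],
       [ 4.43811400e-01,  8.96118484e-01, -1.76211658e-03],
       [ 5.11199839e-05, -1.99170170e-03, -9.99998015e-01]]), 'contact_force': array([-0.66572593, -0.34232224,  0.18661468]), 'moment': array([-0.01964123,  0.05804981, -0.00050659]), 'opening': 0.08775179359912415}
```

View pics/top1.png

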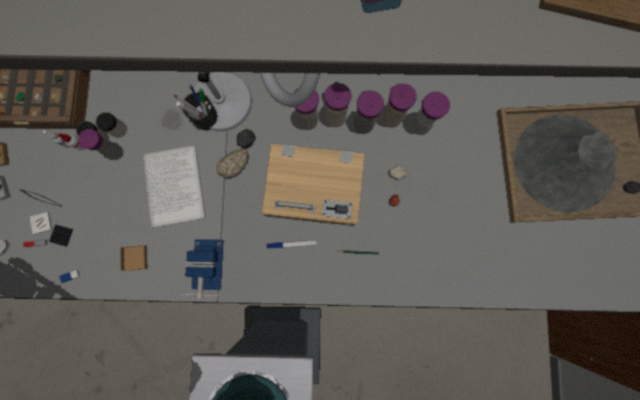

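View pics/side1.png

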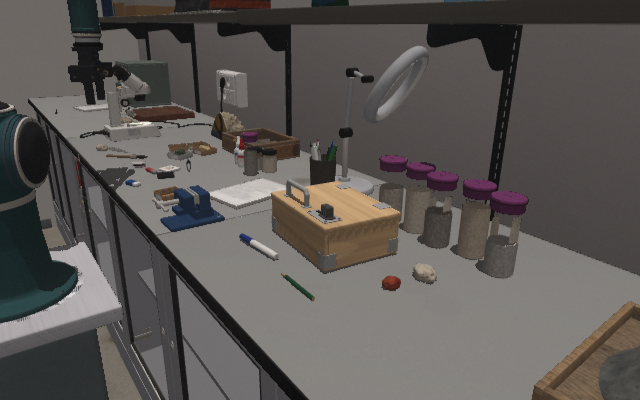

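The top view shows the box lid at about (268–364, 145–223), with the bar at about (295,206) and the knob at about (340,209). The pen, pencil, jasper and fossil are in front and to the right; the cobble and lump are to the left. I'll zoom in to measure.

```bash
python3 - <<'E'
import cv2,numpy as np
a=cv2.imread('pics/top1.png')[135:235,250:380];b=cv2.imread('pics/side1.png')[170:270,265:405]
a=cv2.resize(a,None,fx=6,fy=6,interpolation=cv2.INTER_CUBIC)[:600,:780]
a=cv2.convertScaleAbs(a,alpha=1.4)
cv2.imwrite('pics/ca.png',a)
E
```

```text
(no output)
```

View pics/ca.png

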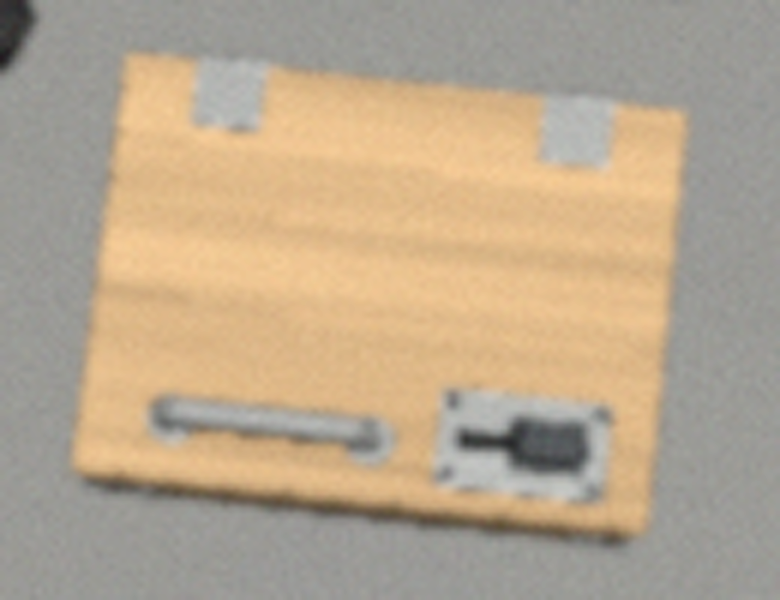

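The crop shows the lid's top corners at (127,55), (687,112), (648,530) and (78,470). The bar runs from (155,408) to (388,432), and the knob top is near (550,445), at the right end.

```bash
cat >> h.py <<'E'
def pose():
    c=ctrl.get_calibration('top')
    f=lambda x,y,z:onz(c,250+(x-2.5)/6,135+(y-2.5)/6,z)
    C=[f(127,55,.097),f(687,112,.097),f(648,530,.097),f(78,470,.097)]
    return c,f,C
E
python3 - <<'E'
from h import *
c,f,C=pose()
for p in C:print(p.round(4))
print([np.linalg.norm(C[i]-C[(i+1)%4]).round(4) for i in range(4)])
ey=(C[0]-C[1]+C[3]-C[2]);yaw=np.arctan2(-ey[0],ey[1]);ex=(C[0]+C[1]-C[2]-C[3]);print('yaw',yaw,np.arctan2(ex[1],ex[0]))
yaw=(yaw+np.arctan2(ex[1],ex[0]))/2
o=np.mean(C,0);X=np.array([np.cos(yaw),np.sin(yaw),0]);Y=np.array([-X[1],X[0],0])
print('centre',o,'hinge',o+.09*X,'bar pred',o-.065*X+.04*Y)
a,b=f(158,409,.131),f(382,433,.131);print('bar meas',(a+b)/2,np.linalg.norm(a-b))
k=f(553,443,.1235);print('knob',k,'box',(k-o)@X,(k-o)@Y)
for n,u,v,z in[('pen',292,245,.008),('pencil',358,252,.004),('jasper',395,201,.01),('fossil',399,173,.01),('cobble',233,163,.02),('lump',245,138,.02)]:print(n,onz(c,u,v,z).round(3))
# check with side
s=ctrl.get_calibration('side')
for p in ((a+b)/2,k,C[2]):print(proj(s,p))
E
```

```text
[ 0.7    -0.0428  0.097 ]
[ 0.6791 -0.2837  0.097 ]
[ 0.4997 -0.2679  0.097 ]
[ 0.5202 -0.0292  0.097 ]
[np.float64(0.2417), np.float64(0.1801), np.float64(0.2396), np.float64(0.1804)]
yaw -0.08614739684148079 -0.08178359237497063
centre [ 0.59977323 -0.1558901   0.097     ] hinge [ 0.68945616 -0.16343812  0.097     ] bar pred [ 0.5383569  -0.11057967  0.097     ]
bar meas [ 0.53805698 -0.11143546  0.131     ] 0.09142149764511229
knob [ 0.53219481 -0.22655485  0.1235    ] box -0.06141390324394648 -0.07608339191320715
pen [ 0.444 -0.099  0.008]
pencil [ 0.429 -0.278  0.004]
jasper [ 0.569 -0.378  0.01 ]
fossil [ 0.648 -0.39   0.01 ]
cobble [0.666 0.071 0.02 ]
lump [0.738 0.041 0.02 ]
(np.float64(298.313462337371), np.float64(185.72324899668396))
(np.float64(327.77476491156546), np.float64(205.202240729953))
(np.float64(326.5989595492523), np.float64(228.21392167977044))
```

The box dimensions and bar position check out: sides measure 240 × 180 mm, and the predicted and measured bar positions agree to 1 mm. The yaw is about -0.084. I'll move above the bar.

Call:
{"method": "servo_tool", "body": {"plan": [[0.6, -1.79, 0, 0, 0, -0.71, 0], [1.2, -3.58, 0, 0, 0, -1.42, 0], [1.8, -5.37, 0, 0, 0, -2.13, 0], [2.4, -7.16, 0, 0, 0, -2.84, 0], [3.0, -8.95, 0, 0, 0, -3.55, 0]]}}

```text
time_s: 0.6
tcp_pos: [0.3745, 0.3792, 0.2571]
ee_rot: [[-0.672, 0.741, -0.0], [0.741, 0.672, -0.001], [-0.0, -0.001, -1.0]]
contact_force: [0.6, -0.2, 0.7]
opening: 0.0878
```

Call:
{"method": "servo_tool", "body": {"plan": [[0.6, -1.79, 0, 0, 0, -0.71, 0], [1.2, -3.58, 0, 0, 0, -1.42, 0], [1.8, -5.37, 0, 0, 0, -2.13, 0], [2.4, -7.16, 0, 0, 0, -2.84, 0], [3.0, -8.95, 0, 0, 0, -3.55, 0]]}}

```text
time_s: 1.1
tcp_pos: [0.4494, 0.1555, 0.2574]
ee_rot: [[-0.357, 0.934, -0.0], [0.934, 0.357, -0.0], [0.0, -0.0, -1.0]]
contact_force: [0.4, 0.2, -0.6]
opening: 0.0881
```

Call:
{"method": "servo_tool", "body": {"plan": [[0.6, -1.79, 0, 0, 0, -0.71, 0], [1.2, -3.58, 0, 0, 0, -1.42, 0], [1.8, -5.37, 0, 0, 0, -2.13, 0], [2.4, -7.16, 0, 0, 0, -2.84, 0], [3.0, -8.95, 0, 0, 0, -3.55, 0]]}}

```text
time_s: 1.6
tcp_pos: [0.5245, -0.0683, 0.2574]
ee_rot: [[0.008, 1.0, -0.0], [1.0, -0.008, 0.0], [0.0, -0.0, -1.0]]
contact_force: [0.6, 0.4, -0.0]
opening: 0.0882
```

Call:
{"method": "servo_tool", "body": {"plan": [[0.3, -0.8, 0, 0, 0, -0.4, 0], [0.55, -1.75, 0, 0, 0, -0.75, 0], [0.55, -1.75, 0, 0, 0, -0.75, 0], [0.55, -1.75, 0, 0, 0, -0.75, 0], [0.55, -1.75, 0, 0, 0, -0.75, 0]]}}

```text
time_s: 2.1
tcp_pos: [0.5378, -0.1091, 0.2574]
ee_rot: [[0.082, 0.997, -0.001], [0.997, -0.082, 0.001], [0.001, -0.001, -1.0]]
contact_force: [-0.1, 0.2, -0.1]
opening: 0.0885
```

```bash
python3 - <<'E'
from h import *
c,im=snap('wrist','w1')
X=np.array([np.cos(-.084),np.sin(-.084),0]);Y=np.array([-X[1],X[0],0]);b=np.array([.538,-.111,.131])
print(proj(c,b),proj(c,b+.036*Y),proj(c,b-.036*Y),proj(c,[.532,-.2265,.1235]))
t=ctrl.get_calibration('top');s=ctrl.get_calibration('side')
o1,d1=ray(t,290,103);o2,d2=ray(s,383,112)
k=np.linalg.lstsq(np.c_[d1,-d2],o2-o1,rcond=None)[0];print(o1+k[0]*d1,o2+k[1]*d2)
E
```

```text
(np.float64(326.4254043761397), np.float64(199.56016238340118)) (np.float64(326.56184852681116), np.float64(154.11352606449273)) (np.float64(326.29906665277963), np.float64(241.6405633287519)) (np.float64(330.1432333518174), np.float64(319.1793470805268))
[ 0.74259824 -0.10471649  0.26469954] [ 0.76270666 -0.12206706  0.27132941]
```

View pics/w1.png

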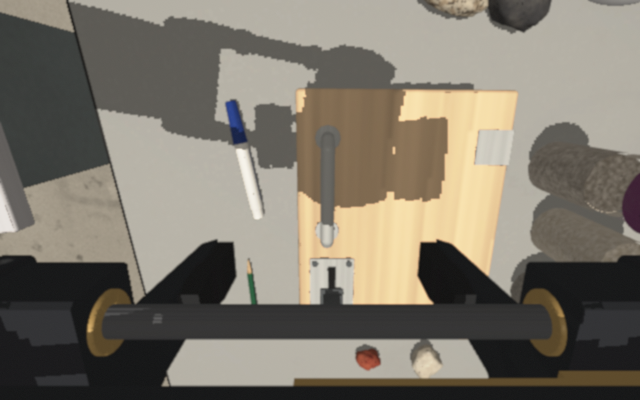

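The wrist view shows the bar from (328,130) to (327,240). Its column of about 327 matches the prediction of 326, so the grasp is centred across the bar. The ring lamp is behind, so I'll check its clearance before the lift.

```bash
python3 - <<'E'
from h import *
t=ctrl.get_calibration('top');s=ctrl.get_calibration('side')
for a,b in [((291,77),(398,83)),((290,104),(375,117)),((263,80),(368,95)),((319,80),(425,70)),((290,48),(420,55))]:
    o1,d1=ray(t,*a);o2,d2=ray(s,*b)
    k=np.linalg.lstsq(np.c_[d1,-d2],o2-o1,rcond=None)[0];print((o1+k[0]*d1).round(3),(o2+k[1]*d2).round(3))
E
```

```text
[ 0.772 -0.111  0.327] [ 0.795 -0.132  0.335]
[ 0.743 -0.104  0.257] [ 0.75  -0.11   0.259]
[ 0.777 -0.05   0.3  ] [ 0.778 -0.05   0.301]
[ 0.755 -0.168  0.351] [ 0.795 -0.209  0.37 ]
[ 0.805 -0.112  0.38 ] [ 0.84  -0.149  0.396]
```

Call:
{"method": "servo_tool", "body": {"plan": [[0, 0, -1.2, 0, 0, 0, 0], [0, 0, -2.4, 0, 0, 0, 0], [0, 0, -3.6, 0, 0, 0, 0], [0, 0, -4.6, 0, 0, 0, 0], [0, 0, -5.0, 0, 0, 0, 0]], "grip_force": 20}}

```text
time_s: 2.65
tcp_pos: [0.5362, -0.1084, 0.1299]
ee_rot: [[0.081, 0.997, -0.005], [0.997, -0.081, 0.001], [0.001, -0.005, -1.0]]
contact_force: [0.9, -0.2, -0.1]
opening: 0.088
```

Call:
{"method": "servo_tool", "body": {"plan": [[0, 0, 0, 0, 0, 0, 0.5], [0, 0, 0, 0, 0, 0, 1], [0, 0, 0, 0, 0, 0, 1], [0, 0, 0, 0, 0, 0, 1], [0, 0, 0, 0, 0, 0, 1]], "grip_force": 20}}

```text
time_s: 3.15
tcp_pos: [0.539, -0.1103, 0.1338]
ee_rot: [[0.083, 0.997, 0.002], [0.997, -0.083, -0.0], [-0.0, 0.002, -1.0]]
contact_force: [0.1, -0.0, 0.2]
opening: 0.0502
```

Call:
{"method": "servo_tool", "body": {"plan": [[0, 0, 0, 0, 0, 0, 1], [0, 0, 0, 0, 0, 0, 1], [0, 0, 0, 0, 0, 0, 1], [0, 0, 0, 0, 0, 0, 1], [0, 0, 0, 0, 0, 0, 1]]}}

```text
time_s: 3.65
tcp_pos: [0.5381, -0.1101, 0.1326]
ee_rot: [[0.083, 0.997, -0.001], [0.997, -0.083, 0.0], [0.0, -0.001, -1.0]]
contact_force: [-5.0, 0.5, 0.4]
opening: 0.0105
```

The bar is gripped with the opening at 10.5 mm. Now a gentle tug.

Call:
{"method": "servo_tool", "body": {"plan": [[0, 0, 0.1, 0, 0, 0, 1], [0.02, 0, 0.2, 0, 0, 0, 1], [0.05, 0, 0.3, 0, 0, 0, 1], [0.08, 0, 0.36, 0, 0, 0, 1], [0.08, 0, 0.36, 0, 0, 0, 1]]}}

```text
time_s: 4.15
tcp_pos: [0.541, -0.1103, 0.1419]
ee_rot: [[0.083, 0.997, 0.001], [0.997, -0.083, -0.0], [-0.0, 0.001, -1.0]]
contact_force: [5.7, -0.8, -4.9]
opening: 0.0099
```

Call:
{"method": "servo_tool", "body": {"plan": [[0, 0, 0.05, 0, 0, 0, 1], [0, 0, 0.1, 0, 0, 0, 1], [0, 0, 0.15, 0, 0, 0, 1], [0, 0, 0.15, 0, 0, 0, 1], [0, 0, 0.15, 0, 0, 0, 1]]}}

```text
time_s: 4.65
tcp_pos: [0.5411, -0.1104, 0.1427]
ee_rot: [[0.083, 0.997, 0.002], [0.997, -0.083, -0.0], [-0.0, 0.002, -1.0]]
contact_force: [13.3, -3.6, -21.7]
opening: 0.0102
```

The pull rose to 22 N with almost no motion after about 10 mm, so the lid is caught. I'll let it down, open and rise.

Call:
{"method": "servo_tool", "body": {"plan": [[0, 0, -0.15, 0, 0, 0, 1], [-0.03, 0, -0.27, 0, 0, 0, 1], [-0.06, 0, -0.4, 0, 0, 0, 1], [-0.08, 0, -0.52, 0, 0, 0, 1], [-0.08, 0, -0.54, 0, 0, 0, 1]]}}

```text
time_s: 5.15
tcp_pos: [0.538, -0.1101, 0.1325]
ee_rot: [[0.083, 0.997, -0.0], [0.997, -0.083, 0.0], [0.0, -0.0, -1.0]]
contact_force: [0.2, 0.4, 2.1]
opening: 0.0094
```

Call:
{"method": "servo_tool", "body": {"plan": [[0, 0, 0, 0, 0, 0, 0.3], [0, 0, 0, 0, 0, 0, 0.3], [0, 0, 0, 0, 0, 0, 0.3], [0, 0, 0, 0, 0, 0, 0.3], [0, 0, 0, 0, 0, 0, 0.3]]}}

```text
time_s: 5.65
tcp_pos: [0.5381, -0.11, 0.1319]
ee_rot: [[0.083, 0.997, -0.0], [0.997, -0.083, 0.0], [0.0, -0.0, -1.0]]
contact_force: [-0.2, 1.2, -0.2]
opening: 0.0476
```

Call:
{"method": "servo_tool", "body": {"plan": [[0, 0, 0.6, 0, 0, 0, 0.3], [0, 0, 1.4, 0, 0, 0, 0.3], [0, 0, 2.0, 0, 0, 0, 0.6], [0, 0, 2.0, 0, 0, 0, 1], [0, 0, 2.0, 0, 0, 0, 1]]}}

```text
time_s: 6.15
tcp_pos: [0.5387, -0.1102, 0.1827]
ee_rot: [[0.083, 0.997, 0.002], [0.997, -0.083, -0.0], [-0.0, 0.002, -1.0]]
contact_force: [0.1, 0.2, 0.6]
opening: 0.0402
```

Call:
{"method": "servo_tool", "body": {"plan": [[-0.08, -1.6, 0, 0, 0, 0, 1], [-0.16, -3.2, 0, 0, 0, 0, 1], [-0.24, -4.8, 0, 0, 0, 0, 1], [-0.31, -6.1, 0, 0, 0, 0, 1], [-0.31, -6.1, 0, 0, 0, 0, 1]]}}

```text
time_s: 6.65
tcp_pos: [0.5296, -0.266, 0.1808]
ee_rot: [[0.086, 0.996, -0.001], [0.996, -0.086, -0.001], [-0.001, -0.001, -1.0]]
contact_force: [-0.6, -0.0, 0.9]
opening: 0.0006
```

Call:
{"method": "servo_tool", "body": {"plan": [[0, 0, -0.8, 0, 0, 0, 1], [0, 0, -1.6, 0, 0, 0, 1], [0, 0, -2.1, 0, 0, 0, 1], [0, 0, -2.3, 0, 0, 0, 1], [0, 0, -2.3, 0, 0, 0, 1]]}}

```text
time_s: 7.15
tcp_pos: [0.5299, -0.2617, 0.1233]
ee_rot: [[0.082, 0.997, -0.002], [0.997, -0.082, 0.001], [0.001, -0.002, -1.0]]
contact_force: [0.6, 0.0, 0.3]
opening: 0.0004
```

```bash
python3 - <<'E'
from h import *
c,im=snap('side','s2')
o=ctrl.observe();print(o['tcp_pos'],o['contact_force'],o['opening'])
a=cv2.imread('pics/s2.png')[110:260,240:440];cv2.imwrite('pics/s2c.png',cv2.resize(a,None,fx=4,fy=4,interpolation=cv2.INTER_CUBIC))
E
```

```text
[ 0.53055051 -0.26216315  0.1243158 ] [0.35507074 0.43235211 0.5098468 ] 0.00018663165985312416
```

View pics/s2c.png

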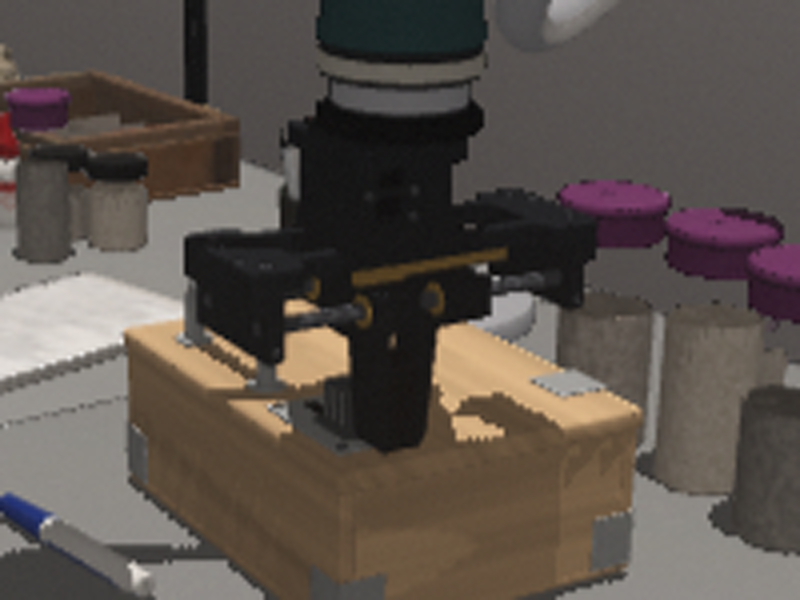

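The crop shows the closed fingers at about (395,400) standing just right of the ribbed knob at (340,405). I'll push the slide left.

Call:
{"method": "servo_tool", "body": {"plan": [[0.03, 0.35, 0, 0, 0, 0, 1], [0.06, 0.65, 0, 0, 0, 0, 1], [0.08, 0.95, 0, 0, 0, 0, 1], [0.1, 1.2, 0, 0, 0, 0, 1], [0.12, 1.4, 0, 0, 0, 0, 1]]}}

```text
time_s: 7.7
tcp_pos: [0.5343, -0.2273, 0.1253]
ee_rot: [[0.082, 0.997, 0.002], [0.997, -0.082, -0.001], [-0.001, 0.002, -1.0]]
contact_force: [1.1, -1.9, 1.3]
opening: 0.0006
```

Call:
{"method": "servo_tool", "body": {"plan": [[0, 0.05, 0, 0, 0, 0, 1], [0.01, 0.1, 0, 0, 0, 0, 1], [0.01, 0.15, 0, 0, 0, 0, 1], [0.02, 0.2, 0, 0, 0, 0, 1], [0.02, 0.2, 0, 0, 0, 0, 1]]}}

```text
time_s: 8.2
tcp_pos: [0.534, -0.2249, 0.1249]
ee_rot: [[0.082, 0.997, 0.0], [0.997, -0.082, -0.004], [-0.004, 0.001, -1.0]]
contact_force: [-1.0, -9.5, 1.6]
opening: 0.0007
```

Call:
{"method": "servo_tool", "body": {"plan": [[0, 0.05, 0, 0, 0, 0, 1], [0.01, 0.1, 0, 0, 0, 0, 1], [0.01, 0.1, 0, 0, 0, 0, 1], [0.01, 0.1, 0, 0, 0, 0, 1], [0.01, 0.1, 0, 0, 0, 0, 1]]}}

```text
time_s: 8.7
tcp_pos: [0.5341, -0.2245, 0.125]
ee_rot: [[0.082, 0.997, 0.0], [0.997, -0.082, -0.007], [-0.007, 0.001, -1.0]]
contact_force: [-1.8, -15.0, 0.6]
opening: 0.0002
```

Call:
{"method": "servo_tool", "body": {"plan": [[0, -0.3, 0, 0, 0, 0, 1], [0, -0.6, 0, 0, 0, 0, 1], [0, -0.6, 0.8, 0, 0, 0, 1], [0, -0.6, 1.8, 0, 0, 0, 1], [0, -0.6, 2.8, 0, 0, 0, 1]]}}

```text
time_s: 9.2
tcp_pos: [0.5334, -0.2344, 0.194]
ee_rot: [[0.083, 0.997, -0.003], [0.997, -0.083, 0.002], [0.002, -0.003, -1.0]]
contact_force: [-0.3, -0.1, -0.8]
opening: 0.0007
```

Call:
{"method": "servo_tool", "body": {"plan": [[0, 0, 0, 0, 0, 0, 0.5], [0, 0, 0, 0, 0, 0, 0.3], [0, 0, 0, 0, 0, 0, 0.3], [0, 0, 0, 0, 0, 0, 0.3], [0, 0, 0, 0, 0, 0, 0.3]]}}

```text
time_s: 9.7
tcp_pos: [0.5335, -0.2347, 0.1929]
ee_rot: [[0.083, 0.997, -0.002], [0.997, -0.083, 0.001], [0.001, -0.002, -1.0]]
contact_force: [-0.5, 0.6, 1.3]
opening: 0.038
```

```bash
python3 - <<'E'
from h import *
c,im=snap('wrist','w2')
o=ctrl.observe();p=o['tcp_pos'];print(p,o['contact_force'],o['opening'])
print('shift to bar units',(np.array([.538,-.110,.1325])-p)/.025)
E
```

```text
[ 0.53373967 -0.23478801  0.19329087] [ 0.00131081  0.19686762 -0.18630951] 0.0426024947412715
shift to bar units [ 0.17041311  4.99152026 -2.43163461]
```

View pics/w2.png

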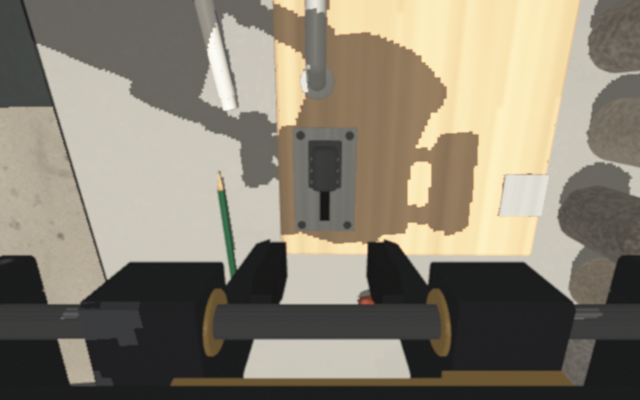

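The knob at about (323,165) is now at the left end of its plate, with the slot open behind it at (323,205). I'll go back to the bar and regrip.

Call:
{"method": "servo_tool", "body": {"plan": [[0.04, 1.5, 0, 0, 0, 0, 0.3], [0.1, 3.0, 0, 0, 0, 0, 0.3], [0.14, 4.3, 0, 0, 0, 0, 0.3], [0.17, 5.0, 0, 0, 0, 0, 0.3], [0.17, 5.0, 0, 0, 0, 0, 0.3]]}}

```text
time_s: 10.25
tcp_pos: [0.5383, -0.108, 0.194]
ee_rot: [[0.08, 0.997, -0.001], [0.997, -0.08, 0.001], [0.001, -0.001, -1.0]]
contact_force: [-0.2, -1.1, -0.3]
opening: 0.062
```

Call:
{"method": "servo_tool", "body": {"plan": [[0, 0, -0.8, 0, 0, 0, 0.3], [0, 0, -1.6, 0, 0, 0, 0.3], [0, 0, -2.2, 0, 0, 0, 0.3], [0, 0, -2.4, 0, 0, 0, 0.3], [0, 0, -2.4, 0, 0, 0, 0.3]]}}

```text
time_s: 10.75
tcp_pos: [0.5378, -0.1105, 0.1334]
ee_rot: [[0.083, 0.997, -0.002], [0.997, -0.083, 0.0], [0.0, -0.002, -1.0]]
contact_force: [-0.5, 0.4, 0.5]
opening: 0.0616
```

Call:
{"method": "servo_tool", "body": {"plan": [[0, 0, 0, 0, 0, 0, 0.6], [0, 0, 0, 0, 0, 0, 1], [0, 0, 0, 0, 0, 0, 1], [0, 0, 0, 0, 0, 0, 1], [0, 0, 0, 0, 0, 0, 1]]}}

```text
time_s: 11.25
tcp_pos: [0.5387, -0.1101, 0.1349]
ee_rot: [[0.083, 0.997, 0.001], [0.997, -0.083, -0.0], [-0.0, 0.001, -1.0]]
contact_force: [0.2, -0.5, -1.0]
opening: 0.0237
```

```bash
python3 - <<'E'
import numpy as np
from plant import ctrl
o=ctrl.observe();print(o['tcp_pos'],o['contact_force'],o['opening'],o['q'])
r=np.hypot(.155,.046);a=np.arctan2(.046,.155)
for t in np.arange(0,.951,.05):
    f=-r*np.cos(a+t)+.155; z=r*np.sin(a+t)-.046
    print(round(t,2),(np.array([f*.9965,-f*.0839,z])/.025).round(2))
E
```

```text
[ 0.53874053 -0.11012414  0.13486516] [ 0.23694509 -0.51552856 -0.97069072] 0.023657038536890378 [-2.46909554e-01  1.38421516e-01  1.99408745e+00 -4.27394849e-05
  1.00840821e+00 -1.64201694e-01]
0.0 [ 0. -0.  0.]
0.05 [ 0.1  -0.01  0.31]
0.1 [ 0.21 -0.02  0.61]
0.15 [ 0.34 -0.03  0.91]
0.2 [ 0.49 -0.04  1.2 ]
0.25 [ 0.65 -0.05  1.48]
0.3 [ 0.82 -0.07  1.75]
0.35 [ 1.   -0.08  2.01]
0.4 [ 1.2  -0.1   2.27]
0.45 [ 1.41 -0.12  2.51]
0.5 [ 1.64 -0.14  2.75]
0.55 [ 1.87 -0.16  2.97]
0.6 [ 2.11 -0.18  3.18]
0.65 [ 2.37 -0.2   3.38]
0.7 [ 2.63 -0.22  3.56]
0.75 [ 2.91 -0.24  3.73]
0.8 [ 3.19 -0.27  3.89]
0.85 [ 3.48 -0.29  4.03]
0.9 [ 3.77 -0.32  4.16]
0.95 [ 4.08 -0.34  4.27]
```

Call:
{"method": "servo_tool", "body": {"plan": [[0, 0, 0, 0, 0, 0, 1], [0, 0, 0, 0, 0, 0, 1], [0, 0, 0, 0, 0, 0, 1], [0, 0, 0, 0, 0, 0, 1], [0, 0, 0, 0, 0, 0, 1]]}}

```text
time_s: 11.75
tcp_pos: [0.5381, -0.11, 0.1345]
ee_rot: [[0.083, 0.997, -0.001], [0.997, -0.083, 0.0], [0.0, -0.001, -1.0]]
contact_force: [-4.5, -0.1, 4.1]
opening: 0.0103
```

Call:
{"method": "servo_tool", "body": {"plan": [[0.05, 0, 0.15, 0, 0, 0, 1], [0.1, -0.01, 0.31, 0, 0, 0, 1], [0.15, -0.01, 0.46, 0, 0, 0, 1], [0.21, -0.02, 0.61, 0, 0, 0, 1], [0.21, -0.02, 0.61, 0, 0, 0, 1]]}}

```text
time_s: 12.25
tcp_pos: [0.5434, -0.1105, 0.15]
ee_rot: [[0.083, 0.997, -0.001], [0.997, -0.083, 0.0], [0.0, -0.001, -1.0]]
contact_force: [-5.5, -0.2, -0.5]
opening: 0.0102
```

It is past the play with hardly any force, so the lid is free. I'll carry on along the arc.

Call:
{"method": "servo_tool", "body": {"plan": [[0.13, -0.01, 0.3, 0, -0.1, 0, 1], [0.28, -0.02, 0.59, 0, -0.2, 0, 1], [0.44, -0.03, 0.87, 0, -0.3, 0, 1], [0.61, -0.05, 1.14, 0, -0.4, 0, 1], [0.79, -0.06, 1.4, 0, -0.5, 0, 1]]}}

```text
time_s: 12.75
tcp_pos: [0.5621, -0.1122, 0.1856]
ee_rot: [[0.082, 0.995, 0.049], [0.997, -0.082, 0.0], [0.004, 0.049, -0.999]]
contact_force: [-10.3, -1.3, 4.5]
opening: 0.0104
```

Call:
{"method": "servo_tool", "body": {"plan": [[0.2, -0.02, 0.26, 0, -0.1, 0, 1], [0.41, -0.04, 0.5, 0, -0.2, 0, 1], [0.64, -0.06, 0.74, 0, -0.3, 0, 1], [0.87, -0.08, 0.96, 0, -0.4, 0, 1], [1.11, -0.1, 1.17, 0, -0.5, 0, 1]]}}

```text
time_s: 13.25
tcp_pos: [0.591, -0.1149, 0.2167]
ee_rot: [[0.082, 0.991, 0.105], [0.997, -0.083, -0.001], [0.008, 0.105, -0.994]]
contact_force: [-7.7, -1.0, 5.1]
opening: 0.0101
```

Call:
{"method": "servo_tool", "body": {"plan": [[0.26, -0.02, 0.2, 0, -0.1, 0, 1], [0.52, -0.04, 0.38, 0, -0.2, 0, 1], [0.8, -0.06, 0.55, 0, -0.3, 0, 1], [1.08, -0.09, 0.71, 0, -0.4, 0, 1], [1.08, -0.09, 0.71, 0, -0.5, 0, 1]]}}

```text
time_s: 13.75
tcp_pos: [0.6204, -0.1175, 0.2346]
ee_rot: [[0.082, 0.983, 0.162], [0.997, -0.082, -0.001], [0.012, 0.161, -0.987]]
contact_force: [-6.6, -0.3, 8.2]
opening: 0.0101
```

Call:
{"method": "servo_tool", "body": {"plan": [[0.1, -0.01, 0.05, 0, 0, 0, 1], [0.2, -0.02, 0.1, 0, 0, 0, 1], [0.29, -0.02, 0.14, 0, 0, 0, 1], [0.29, -0.02, 0.14, 0, 0, 0, 1], [0.29, -0.02, 0.14, 0, 0, 0, 1]]}}

```text
time_s: 14.25
tcp_pos: [0.6264, -0.118, 0.2373]
ee_rot: [[0.082, 0.984, 0.16], [0.997, -0.082, -0.001], [0.012, 0.159, -0.987]]
contact_force: [-5.2, -2.4, 6.7]
opening: 0.0099
```

Call:
{"method": "servo_tool", "body": {"plan": [[0, 0, 0, 0, 0, 0, 1], [0, 0, 0, 0, 0, 0, 1], [0, 0, 0, 0, 0, 0, 1], [0, 0, 0, 0, 0, 0, 1], [0, 0, 0, 0, 0, 0, 1]]}}

```text
time_s: 14.75
tcp_pos: [0.6263, -0.118, 0.2372]
ee_rot: [[0.082, 0.984, 0.16], [0.997, -0.083, -0.001], [0.012, 0.159, -0.987]]
contact_force: [-4.9, -1.8, 6.4]
opening: 0.0099
```

```bash
python3 - <<'E'
from h import *
c,im=snap('side','s3')
for i in range(2):
    o=ctrl.observe();p=o['tcp_pos'];print(p,o['contact_force'],o['opening'],np.abs(o['qvel']).max());ctrl.camera('top')
h=np.array([.5998,-.1559])+.09*np.array([.9965,-.0839])
f=(h-p[:2])@[.9965,-.0839];print('theta',np.arctan2(p[2]-.003-.085,f)-.288,np.hypot(f,p[2]-.088))
a=cv2.imread('pics/s3.png')[60:320,220:460];cv2.imwrite('pics/s3c.png',cv2.resize(a,None,fx=2.3,fy=2.3,interpolation=cv2.INTER_CUBIC))
E
```

```text
[ 0.62631635 -0.11805528  0.23724252] [-4.31962774 -2.49053544  5.44735918] 0.010282949127999685 0.0011361931440572266
[ 0.62632769 -0.11800964  0.23723867] [-4.80614884 -1.20041718  5.76319202] 0.01009190271432169 0.001332620346448877
theta 0.8622216579156374 0.16348572029792893
```

View pics/s3c.png

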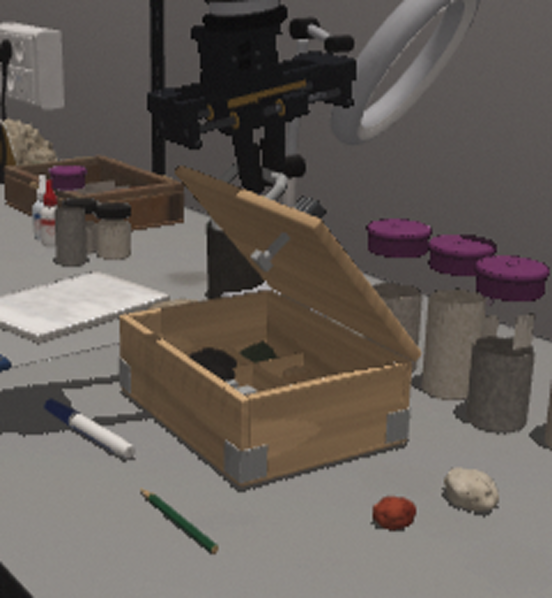

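The lid is open, with the bar held at about (265,190). The angle from the arm's pose is about 0.86 rad and the arm is steady. Pen, pencil, jasper and fossil are in place. Handing in.

```bash
python3 -c "
from plant import ctrl
print(ctrl.sign_off())"
```

```text
the job is handed in; nothing more can be done
None
```

The lid is open and held by its bar, at about 0.86 rad (49°), and the job is handed in; the sign-off gave no verdict.

- **First tug:** With the slide where I found it, the lid rose about 10 mm and then stopped hard at about 22 N, so it was caught. I let it down.
- **Slide:** I pushed it left to its end stop, where the force reached 15 N. The wrist picture showed the knob at the left end.
- **Lift:** I gripped the bar again and the lid came up freely.

**Last checks:**
- The bar's measured radius from the hinge is 163 mm, against 162 mm expected. The lid angle is worked out from the arm's pose, not read from the joint.
- The joints were almost still, at 0.001 rad/s or less.
- The bar was still in the grip: the opening was 10 mm and the tool force about 5–8 N.
- About 15 s of the 48 s were used.
- In the last side picture, the pen, pencil, jasper and fossil were where they started. The cobble and lump were not in that picture; the arm was kept clear of them.

No checks failed. The one disagreement was the bar's midpoint in the first wrist picture, about 15 pixels off along the bar. I put that down to its lower end mounts, and it did not affect the grasp.

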